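Load a vial rotor in balance

ROBOT

A 6-joint arm with a two-finger parallel gripper is mounted at the origin on a cart in front of the work surface, level with it; the furniture and walls round the work are solid. World frame = base frame: x ahead of the robot, y to its left, z up, the work surface at z = 0. Lengths are in m, angles in degrees, forces in N, time in s.
With the tool pointing down it reaches from about 0.25 to 0.725 m from the base axis. Payload 4 kg.
Tool frame: the origin (TCP) lies at the very end of the fingers, on their centre line; the grasp point (between the pads) lies 19 mm behind it (bot.pinch_z is the distance from the TCP to the grasp point, in m); z points along the fingers, y is the line along which they close (so a half turn about z gives the same grasp; the last joint's range is limited). The gripper opens to 85 mm and grips with 20 to 120 N. Pads are 22 mm wide; open, the fingers measure 114 mm over their backs; the gripper's body (76 mm by 85 mm) begins 54 mm behind the grasp point. The pads swing forward as they close: fully open they stand 13 mm farther back than shut.
Start: joints at [-67.036, 13.785, 0.286, 76.501, 0, 90], TCP at [0.195, -0.46, 0.231] pointing down, gripper open.
Joint ranges: [-155.79, 155.79], [-60.16, 107.12], [-62.33, 73.08], [-114, 123.19], [-81.49, 82.49], [-180, 180]. Speed limits (degrees/s): [159.86, 159.86, 180, 180, 180, 180].

INTERFACE

Orientations are given as [roll, pitch, yaw] about the fixed x, y, z axes, in that order (R = Rz(yaw) Ry(pitch) Rx(roll)).
In Python, from bench import monitor, viewer, order, bot gives the robot as it stands.
- The arm moves only by the tool arm_command, never from a script. Its argument "moves" is a list of rows, each an object with "gripper": the finger opening in cm, from 0 to 8.54; "xyz": the shift along the world's x, y, z in cm, a list of three; "yaw": the turn about the world's z in degrees. A call has 1 to 8 rows; each row shifts and turns the commanded pose from where the row before left it; what a row does not reach is not made up. A row lasts 1/10 s, in which the tool goes at most 50 mm and 8.59 degrees, less where a joint would pass 70% of its speed; a pose out of reach is approached as far as the arm can. A call with a gripper value outside its range is refused whole. The fingers move at their own pace and stop on an object; the grip force is fixed at half the most. Time passes only in rows, so rows that do not move let the fingers close. It gives the time, the measured TCP pose, the force, the opening and the grip force at its end, in the units of the state.
- monitor.read_state(): the state, without advancing time (a new reading comes with each control period).
- viewer.capture(name): name is "scene" or "top" or "wrist"; returns a dict with "pixels" (400x640x3 uint8, blue, green, red), "K" (3x3 intrinsics, pixels), "extrinsics" (4x4, takes a point from world to camera coordinates). Camera axes: x right, y down, z forward; pixel columns grow to the right and rows downward; lengths in m; the calibration is good to about 2 mm. A picture is of the moment at which its call begins. There is no depth.
- order.hand_in(): hands the job in; it is judged then, once.
The state is a dict: "time": time; "joint_positions": joint angles; "joint_vel": joint speeds; "joint_efforts": joint torques, N m; "ee_pos": TCP position; "orientation": TCP orientation; "force": force on the tool from outside, world axes, zero at the start; "wrist_torque": the same for the moment, N m; "width": opening from 0.0 (shut) to 1.0 (fully open); "finger_force": force on a finger pad.
Only numpy, scipy, OpenCV 4.12 (cv2) and the standard library are available. Lean on these libraries where they do the work, as an engineer would, in place of code of your own. Each camera call takes 0.05 s, during which the arm holds its last target. There are 200 camera calls.

TASK

Load the rotor so that it will run in balance: it already carries one tall white-capped vial and one amber crimped vial, which stay where they are. From the tray put the other tall vial in the pocket straight across from the first, the other amber vial straight across from its twin, and the two low black-capped vials across from each other in the two pockets that remain. Set each vial down upright on its pocket floor without dropping it, knock nothing over, and leave the beaker and the timer alone.

Things in the scene. Friction and masses are not known exactly. Their poses are not given: they have to be found in the camera images.
- rotor: aluminium drum, 184 mm across, 30 high, six pockets; origin on its axis at its underside, 16 mm above the worktop; z up. Pockets are centred 66 mm from the axis, one on its own x axis, then every 60 degrees; 29 mm wide, flat floor 6 mm above the origin, mouth bevelled to 39 mm in the top 5 mm. Centre nut 27 mm across, rises 14 mm. It turns on its stand if pushed (0.06 N m), vials with it.
- tall_vial_a: stands in one pocket of the rotor at the start, and stays there: slim clear glass sample vial with a white plastic screw cap, the tallest sort: 63 mm high, body 25 mm across up to 52 mm, cap 20 mm across above that. Origin at the centre of its underside, z up along its axis.
- crimp_vial_a: stands in another pocket of the rotor at the start, neither next to the tall vial nor straight across from it, and stays there: amber glass vial with a crimped bare aluminium collar and a grey rubber disc on top, the middle sort: 54 mm high, body 25 mm across up to 38 mm, neck 17 mm across, collar 21 mm across from 45 to 54 mm. Origin at the centre of its underside, z up along its axis.
- tall_vial_b: stands loose on the tray at the start, twin of the tall vial in the rotor: slim clear glass sample vial with a white plastic screw cap, the tallest sort: 63 mm high, body 25 mm across up to 52 mm, cap 20 mm across above that. Origin at the centre of its underside, z up along its axis.
- crimp_vial_b: stands loose on the tray at the start, twin of the amber crimped vial in the rotor: amber glass vial with a crimped bare aluminium collar and a grey rubber disc on top, the middle sort: 54 mm high, body 25 mm across up to 38 mm, neck 17 mm across, collar 21 mm across from 45 to 54 mm. Origin at the centre of its underside, z up along its axis.
- squat_vial_a: stands loose on the tray at the start, one of a pair: low clear glass vial with a wide ribbed black cap, the lowest sort: 40 mm high, glass 25 mm across up to 24 mm, cap 27 mm across from 24 to 40 mm. Origin at the centre of its underside, z up along its axis.
- squat_vial_b: stands loose on the tray at the start, the other of the pair: low clear glass vial with a wide ribbed black cap, the lowest sort: 40 mm high, glass 25 mm across up to 24 mm, cap 27 mm across from 24 to 40 mm. Origin at the centre of its underside, z up along its axis.
- tray: flat rectangular steel tray, 150 x 240 mm, fixed, long side along its own y; floor 3 mm above the worktop, rounded rim 13 mm high. Origin at the centre of its underside. The four loose vials stand on it at least 70 mm apart, centre to centre.
- beaker: small glass beaker, 44 mm across, 58 mm high, standing behind the work: to be left alone. Origin at the centre of its underside.
- timer: white timer standing on edge, 22 x 62 x 58 mm, behind the work: to be left alone. Origin at the centre of its underside.
Not all that is in view belongs to the job. Leave any green look-alike of the squat_vial_b alone.

How it is judged:
By the outcome, as a careful person would: the job done as asked, in the order asked, and still so for the second after the job is handed in, with the robot touching nothing.
It also fails if it takes over 109 s, if anything falls off the work surface, if the arm or the gripper's body presses on something with over 40 N, if the wrist force passes 120 N, or if a joint passes its speed limit or range.

## Working session

There is one attempt and no reset: what is moved stays moved. The work goes in short steps, Python scripts to look and compute and a tool call to move; the robot and the scene stay as the last step left them, time stands still between calls to the robot, and variables do not carry over. Pictures are saved under pics/ and viewed, at most 14 in all, crops included, and the job is handed in when it is done.

Besides the shell and the picture viewer there is one more tool, called after "Emit:" by a JSON object that holds its "fn" and its "kwargs". arm_command: Moves the arm, as the interface text tells. Its arguments: {"type":"object","properties":{"moves":{"type":"array"}},"required":["moves"]}

```bash
mkdir -p pics
python3 - <<'E'
from bench import monitor, viewer, order, bot
import cv2,numpy as np
for n in("scene","top"):
    c=viewer.capture(n); cv2.imwrite(f"pics/{n}0.png",c["pixels"]); np.savez(f"{n}0.npz",**c)
    print(n,c["K"].round(1).tolist(),c["extrinsics"].round(3).tolist())
print(monitor.read_state(),bot.pinch_z)
E
```

```text
scene [[466.7, 0.0, 323.4], [0.0, 466.7, 196.9], [0.0, 0.0, 1.0]] [[-0.895, -0.446, 0.007, 0.469], [-0.228, 0.445, -0.866, 0.152], [0.383, -0.776, -0.501, 0.92], [0.0, 0.0, 0.0, 1.0]]
top [[363.4, 0.0, 322.0], [0.0, 363.4, 196.8], [0.0, 0.0, 1.0]] [[-0.009, -1.0, 0.009, 0.011], [-0.982, 0.007, -0.191, 0.517], [0.191, -0.01, -0.982, 0.882], [0.0, 0.0, 0.0, 1.0]]
{'time': 0.1, 'joint_positions': array([-6.70378972e+01,  1.38266376e+01,  2.20764157e-01,  7.65009739e+01,
        1.56028867e-03,  9.00013710e+01]), 'joint_vel': array([ 0.09410545, -0.10187181,  0.15496016, -0.00434205,  0.03947843,
        0.05019789]), 'joint_efforts': array([-1.06476432e-04, -3.73138547e+01,  2.53009683e+01,  1.08826405e-02,
       -4.39960831e-05,  1.20292879e-05]), 'ee_pos': array([ 0.19484791, -0.45985721,  0.23050836]), 'orientation': array([-1.79893153e+02, -1.55772923e-03,  2.29607288e+01]), 'force': array([-0.36918161, -0.8416935 , -0.53915872]), 'wrist_torque': array([ 0.03244584, -0.01252234, -0.02496479]), 'finger_force': 0.0, 'width': 1.0015448288282953} 0.0187
```

View pics/top0.png

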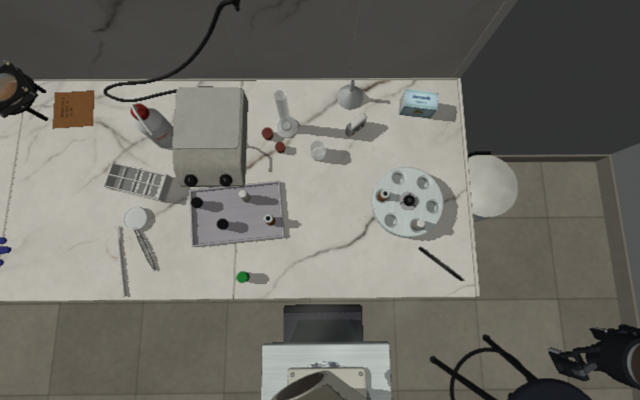

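View pics/scene0.png

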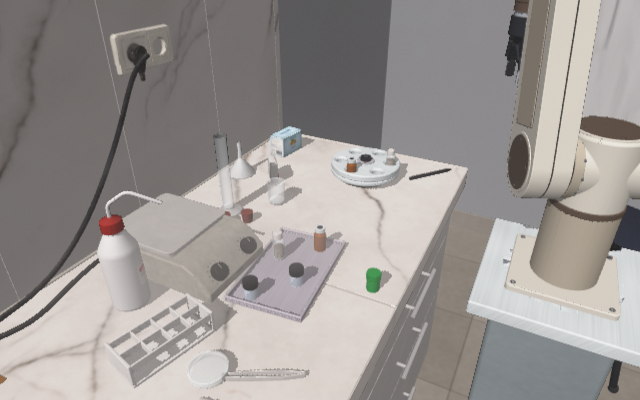

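The top view shows tray vials: squats at (197,203) and (222,224), tall at (243,195), crimp at (269,219). The green decoy is at (243,277). The rotor is centred near (408,201), with its crimp at (383,195) and tall at (420,224). I'll enlarge both areas next.

```bash
cat > h.py <<'E'
import numpy as np,cv2
def ray(c,u,v,z):
    K,E=c["K"],c["extrinsics"]; R,t=E[:3,:3],E[:3,3]
    o=-R.T@t; d=R.T@np.linalg.inv(K)@np.array([u,v,1.0])
    return o+d*(z-o[2])/d[2]
def proj(c,p):
    q=c["K"]@(c["extrinsics"]@np.append(p,1))[:3]; return q[:2]/q[2]
E
python3 - <<'E'
from h import *
c=np.load("top0.npz"); im=c["pixels"]
a=cv2.resize(im[160:245,365:450],None,fx=4.7,fy=4.7,interpolation=cv2.INTER_CUBIC)
b=cv2.resize(im[175:255,185:295],None,fx=3.6,fy=5*.72,interpolation=cv2.INTER_CUBIC)
o=np.zeros((400,800,3),np.uint8); o[:a.shape[0],:a.shape[1]]=a; o[:b.shape[0],402:402+b.shape[1]]=b[:,:398]
cv2.imwrite("pics/crop0.png",o)
g=cv2.cvtColor(im,cv2.COLOR_BGR2GRAY)
for n,(u0,u1,v0,v1) in dict(tray=(190,288,185,242)).items():
    m=(g[v0:v1,u0:u1]<60).astype(np.uint8)
    n_,l,s,ce=cv2.connectedComponentsWithStats(m)
    for k in range(1,n_):
        if s[k,4]>8: print(ce[k]+[u0,v0],s[k], ray(c,*(ce[k]+[u0,v0]),.043))
for n,p in dict(tall=(243,195.5),crimp=(269,219)).items(): print(n,ray(c,*p,.063))
print("rotor nut",ray(c,409,200.5,.06),"crimp",ray(c,383,195,.076),"tall",ray(c,420,224,.085))
E
```

```text
[192.27272727 185.45454545] [ 0  0  6  2 11] [0.55031292 0.3425892  0.043     ]
[225.78571429 185.28571429] [31  0 10  2 14] [0.55015498 0.25593855 0.043     ]
[196.34951456 202.18446602] [  1  12  12  11 103] [0.50616086 0.32954712 0.043     ]
[272.19230769 221.76923077] [78 33  8  7 26] [0.45402662 0.13404292 0.043     ]
[222.4742268  223.70103093] [27 34 12 10 97] [0.45008698 0.26018336 0.043     ]
tall [0.51880962 0.20627077 0.063     ]
crimp [0.45853376 0.13956605 0.063     ]
rotor nut [ 0.50342116 -0.21391688  0.06      ] crimp [ 0.51495218 -0.14551697  0.076     ] tall [ 0.44045647 -0.23122591  0.085     ]
```

View pics/crop0.png

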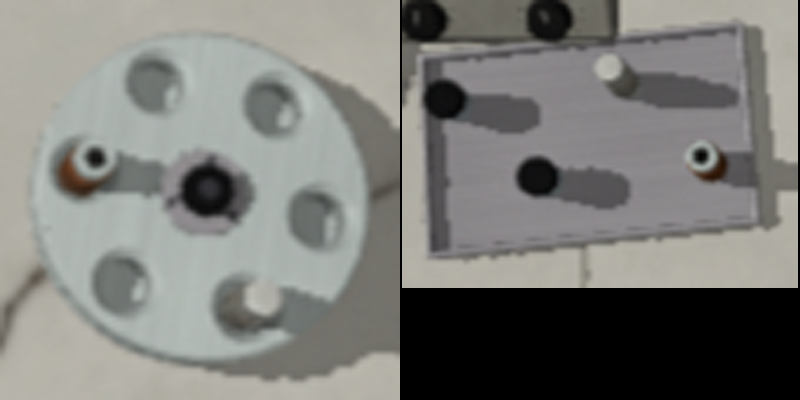

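The crop confirms the layout. Pocket mouths in crop pixels are (155,83), (272,105), (316,217) and (120,283) empty, with amber at about (88,165) and tall at about (250,300).

| Vial | Target pocket |
|---|---|
| tall_b | (155,83) |
| crimp_b | (316,217) |
| squats | (272,105) and (120,283) |

I'm moving over tall_b now.

Emit:
{"fn": "arm_command", "kwargs": {"moves": [{"xyz":[1.7,3.5,0],"yaw":8.2,"gripper":8.5},{"xyz":[1.7,3.5,0],"yaw":8.2,"gripper":8.5},{"xyz":[1.7,3.5,0],"yaw":8.2,"gripper":8.5},{"xyz":[1.7,3.5,0],"yaw":8.2,"gripper":8.5},{"xyz":[1.7,3.5,0],"yaw":8.2,"gripper":8.5},{"xyz":[1.7,3.5,0],"yaw":8.2,"gripper":8.5},{"xyz":[1.7,3.5,0],"yaw":8.2,"gripper":8.5},{"xyz":[1.7,3.5,0],"yaw":8.2,"gripper":8.5}]}}

```text
time: 0.9
ee_pos: [0.3312, -0.1788, 0.2311]
orientation: [-180.0, -0.0, 88.9]
force: [-0.1, -0.0, 0.6]
width: 0.999
finger_force: 0.0
```

Emit:
{"fn": "arm_command", "kwargs": {"moves": [{"xyz":[1.7,3.5,0],"yaw":8.2,"gripper":5},{"xyz":[1.7,3.5,0],"yaw":8.2,"gripper":5},{"xyz":[1.7,3.5,0],"yaw":8.2,"gripper":5},{"xyz":[1.7,3.5,0],"yaw":8.2,"gripper":5},{"xyz":[1.7,3.5,0],"yaw":8.2,"gripper":5},{"xyz":[1.7,3.5,0],"yaw":8.2,"gripper":5},{"xyz":[1.7,3.5,0],"yaw":8.2,"gripper":5},{"xyz":[1.7,3.5,0],"yaw":8.2,"gripper":5}]}}

```text
time: 1.7
ee_pos: [0.4672, 0.1012, 0.2309]
orientation: [-180.0, -0.0, 154.5]
force: [0.3, -0.3, -0.6]
width: 0.586
finger_force: 0.0
```

Emit:
{"fn": "arm_command", "kwargs": {"moves": [{"xyz":[1.0,3.5,0],"yaw":8.2,"gripper":5},{"xyz":[1.0,3.5,0],"yaw":8.2,"gripper":5},{"xyz":[0.6,3.0,0],"yaw":8.5,"gripper":5},{"xyz":[0,0,0],"yaw":0,"gripper":5}]}}

```text
time: 2.1
ee_pos: [0.4933, 0.2029, 0.2302]
orientation: [180.0, -0.1, 179.4]
force: [0.4, -0.8, 0.6]
width: 0.587
finger_force: 0.0
```

Run:
```python
from bench import monitor, viewer
from h import *
c=viewer.capture("wrist"); cv2.imwrite("pics/w1.png",c["pixels"]); np.savez("w1.npz",**c)
s=monitor.read_state(); print(s["ee_pos"],s["orientation"],s["joint_positions"],s["width"])
E=c["extrinsics"]; print(-E[:3,:3].T@E[:3,3],E[:3,:3].round(2).tolist(), c["K"].tolist())
```

```text
[0.49274901 0.20102745 0.2302826 ] [-1.79951723e+02 -9.02245049e-02  1.79186809e+02] [ 2.21992757e+01  1.75600720e+01  5.22022710e+00  7.77620726e+01
 -9.16359250e-03  2.30124364e+01] 0.5874450388923127
[0.42265386 0.20275588 0.37241065] [[0.01, 1.0, 0.0], [0.96, -0.01, 0.28], [0.28, -0.0, -0.96]] [[283.7626928792159, 0.0, 319.5650943210738], [0.0, 283.7626928792159, 197.80855290907658], [0.0, 0.0, 1.0]]
```

View pics/w1.png

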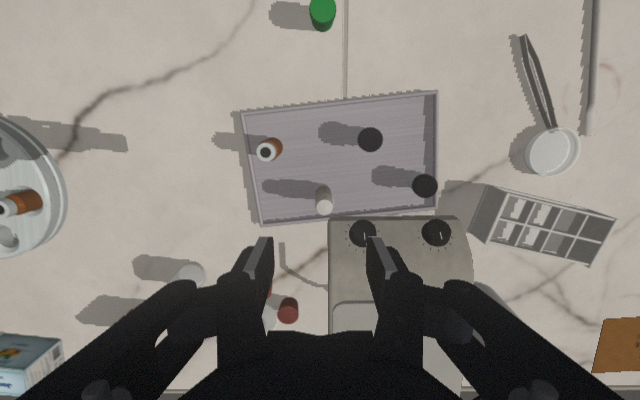

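The wrist view shows tall_b at (324,205), crimp_b at (266,152), and squats at (370,140) and (425,186). The box front edge is at v≈217, close to the tall vial.

Run:
```python
from h import *
c=np.load("w1.npz"); im=c["pixels"]; g=cv2.cvtColor(im,cv2.COLOR_BGR2GRAY)
def blobs(m,box,z,lo):
    u0,u1,v0,v1=box
    n,l,s,ce=cv2.connectedComponentsWithStats(m[v0:v1,u0:u1].astype(np.uint8))
    for k in range(1,n):
        if s[k,4]>lo: print(s[k].tolist(),(ce[k]+[u0,v0]).round(1),ray(c,*(ce[k]+[u0,v0]),z).round(4))
print("squat");blobs(g<50,(345,433,120,202),.043,80)
print("white");blobs(g>165,(250,335,135,220),.066,8)
print("dark dot");blobs(g<60,(255,285,140,165),.057,8)
for z in(.03,.06,.1,.14):print("box",z,ray(c,340,219,z).round(3))
cr=cv2.resize(im[130:222,245:445],None,fx=4,fy=4,interpolation=cv2.INTER_CUBIC);cv2.imwrite("pics/w1c.png",cr)
```

```text
squat
[67, 55, 21, 23, 377] [423.1 185.6] [0.5045 0.3258 0.043 ]
white
[7, 8, 18, 18, 131] [265.5 151.5] [0.4594 0.1446 0.066 ]
[67, 65, 16, 15, 173] [324.5 206.9] [0.5226 0.2076 0.066 ]
dark dot
[6, 8, 9, 9, 56] [265.3 152.1] [0.4611 0.1426 0.057 ]
box 0.03 [0.551 0.228 0.03 ]
box 0.06 [0.54  0.226 0.06 ]
box 0.1 [0.525 0.223 0.1  ]
box 0.14 [0.51 0.22 0.14]
```

View pics/w1c.png

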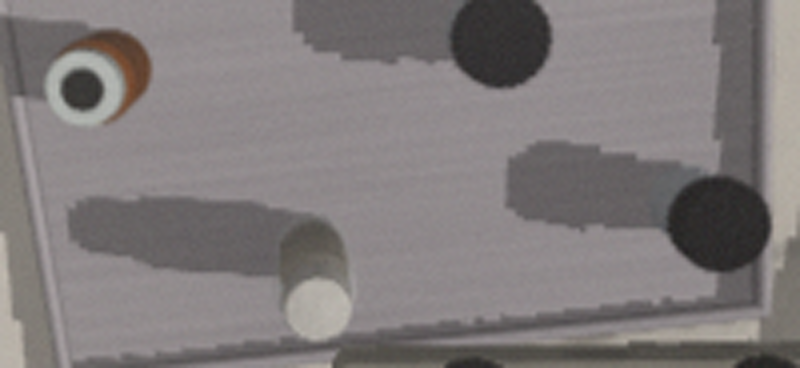

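The crop shows tall_b's cap top at (319,307) in crop pixels, next to the tray rim, with the box just beyond. I'll triangulate the box heights before descending.

Run:
```python
from h import *
t=np.load("top0.npz");w=np.load("w1.npz")
P=lambda c:c["K"]@c["extrinsics"][:3]
def tri(a,b):
    X=cv2.triangulatePoints(P(t),P(w),np.array(a,float),np.array(b,float));X=X[:3,0]/X[3,0]
    print(X.round(3),(proj(t,X)-a).round(1),(proj(w,X)-b).round(1))
tri((226,180.5),(362,232)); tri((192,180),(436,232)); tri((243,152),(333,303)); tri((244,185),(329,219)); tri((242.5,194.3),(324.5,206.9))
```

```text
[0.561 0.254 0.049] [0.1 0.1] [0.3 0.2]
[0.563 0.343 0.048] [-0.4  0.2] [-1.5  0.6]
[0.626 0.209 0.092] [-1.9 -0.9] [-6.7 -3.2]
[0.557 0.215 0.015] [0.1 0.1] [0.2 0.3]
[0.522 0.207 0.067] [-0.1 -0.2] [-0.4 -0.6]
```

Emit:
{"fn": "arm_command", "kwargs": {"moves": [{"xyz":[2.9,0.7,-2],"yaw":0,"gripper":5},{"xyz":[0,0,-4],"yaw":0,"gripper":5},{"xyz":[0,0,-4],"yaw":0,"gripper":5},{"xyz":[0,0,-4],"yaw":0,"gripper":5},{"xyz":[0,0,-3],"yaw":0,"gripper":5},{"xyz":[0,0,-2],"yaw":0,"gripper":5},{"xyz":[0,0,0],"yaw":0,"gripper":5}]}}

```text
time: 2.85
ee_pos: [0.5188, 0.2041, 0.0379]
orientation: [-179.8, -0.4, 178.9]
force: [-0.1, 0.2, -0.1]
width: 0.591
finger_force: 0.0
```

Emit:
{"fn": "arm_command", "kwargs": {"moves": [{"xyz":[0,0,0],"yaw":0,"gripper":3.2},{"xyz":[0,0,0],"yaw":0,"gripper":1.5},{"xyz":[0,0,0],"yaw":0,"gripper":1.5},{"xyz":[0,0,0],"yaw":0,"gripper":1.5},{"xyz":[0,0,0],"yaw":0,"gripper":1.5},{"xyz":[0,0,0],"yaw":0,"gripper":1.5}]}}

```text
time: 3.45
ee_pos: [0.5235, 0.207, 0.0431]
orientation: [180.0, 0.2, 179.1]
force: [0.7, -0.2, 6.5]
width: 0.244
finger_force: 59.3
```

A width of 20.8 mm means the pads closed on the cap, with 6.5 N on the shoulder. I'll regrip lower, on the body.

Emit:
{"fn": "arm_command", "kwargs": {"moves": [{"xyz":[0,0,0],"yaw":0,"gripper":4.5},{"xyz":[0,0,0],"yaw":0,"gripper":4.5},{"xyz":[0,0,0],"yaw":0,"gripper":4.5},{"xyz":[0,0,-0.7],"yaw":0,"gripper":4.5},{"xyz":[0,0,-0.7],"yaw":0,"gripper":4.5},{"xyz":[0,0,0],"yaw":0,"gripper":4.5},{"xyz":[0,0,0],"yaw":0,"gripper":4.5}]}}

```text
time: 4.15
ee_pos: [0.5215, 0.2065, 0.0266]
orientation: [-180.0, -0.1, 179.1]
force: [-0.3, -0.3, 0.1]
width: 0.526
finger_force: 0.0
```

Emit:
{"fn": "arm_command", "kwargs": {"moves": [{"xyz":[0,0,0],"yaw":0,"gripper":3.2},{"xyz":[0,0,0],"yaw":0,"gripper":1.8},{"xyz":[0,0,0],"yaw":0,"gripper":1.8},{"xyz":[0,0,0],"yaw":0,"gripper":1.8},{"xyz":[0,0,0],"yaw":0,"gripper":1.8},{"xyz":[0,0,0],"yaw":0,"gripper":1.8}]}}

```text
time: 4.75
ee_pos: [0.5223, 0.2067, 0.0276]
orientation: [180.0, 0.0, 179.1]
force: [0.1, -0.1, 1.2]
width: 0.26
finger_force: 58.8
```

Emit:
{"fn": "arm_command", "kwargs": {"moves": [{"xyz":[0,0,0],"yaw":0,"gripper":4.5},{"xyz":[0,0,0],"yaw":0,"gripper":4.5},{"xyz":[0,0,0],"yaw":0,"gripper":4.5},{"xyz":[0,0,0.7],"yaw":0,"gripper":4.5},{"xyz":[0,0,0],"yaw":0,"gripper":4.5},{"xyz":[0,0,0],"yaw":0,"gripper":3.2},{"xyz":[0,0,0],"yaw":0,"gripper":1.8},{"xyz":[0,0,0],"yaw":0,"gripper":1.8}]}}

```text
time: 5.55
ee_pos: [0.5224, 0.2068, 0.0348]
orientation: [180.0, 0.0, 179.1]
force: [0.0, 1.0, 2.4]
width: 0.257
finger_force: 58.7
```

Emit:
{"fn": "arm_command", "kwargs": {"moves": [{"xyz":[0,0,0],"yaw":0,"gripper":1.8},{"xyz":[0,0,0],"yaw":0,"gripper":1.8},{"xyz":[0,0,0],"yaw":0,"gripper":1.8},{"xyz":[0,0,1],"yaw":0,"gripper":1.8},{"xyz":[0,0,3],"yaw":0,"gripper":1.8},{"xyz":[0,0,4],"yaw":0,"gripper":1.8},{"xyz":[0,0,4],"yaw":0,"gripper":1.8},{"xyz":[0,0,4],"yaw":0,"gripper":1.8}]}}

```text
time: 6.35
ee_pos: [0.5214, 0.2062, 0.1957]
orientation: [-180.0, -0.1, 179.1]
force: [1.0, 1.3, -0.2]
width: 0.258
finger_force: 58.9
```

Emit:
{"fn": "arm_command", "kwargs": {"moves": [{"xyz":[0,-2,0.5],"yaw":0,"gripper":1.8},{"xyz":[0,-4,0],"yaw":0,"gripper":1.8},{"xyz":[-1,-5,0],"yaw":0,"gripper":1.8},{"xyz":[-1,-5,0],"yaw":0,"gripper":1.8},{"xyz":[0,-5,0],"yaw":0,"gripper":1.8},{"xyz":[0,-5,0],"yaw":0,"gripper":1.8},{"xyz":[0,-4,0],"yaw":0,"gripper":1.8},{"xyz":[0,-2,0],"yaw":0,"gripper":1.8}]}}

```text
time: 7.15
ee_pos: [0.5016, -0.1147, 0.1994]
orientation: [-180.0, -0.0, 178.8]
force: [-0.7, -0.6, -0.1]
width: 0.259
finger_force: 58.9
```

Emit:
{"fn": "arm_command", "kwargs": {"moves": [{"xyz":[0,0,0],"yaw":0,"gripper":1.8},{"xyz":[0,0,0],"yaw":0,"gripper":1.8},{"xyz":[0,0,0],"yaw":0,"gripper":1.8}]}}

```text
time: 7.45
ee_pos: [0.5022, -0.1105, 0.1992]
orientation: [180.0, -0.0, 179.1]
force: [-0.6, 0.3, -0.8]
width: 0.26
finger_force: 58.9
```

Run:
```python
from bench import monitor, viewer
from h import *
c=viewer.capture("wrist"); np.savez("w2.npz",**c)
s=monitor.read_state(); print(s["ee_pos"],s["orientation"],s["width"])
E=c["extrinsics"]; print(-E[:3,:3].T@E[:3,3], proj(c,[.503,-.214,.046]))
cv2.imwrite("pics/w2.png",cv2.resize(c["pixels"][90:310,120:420],None,fx=2.6,fy=2.6,interpolation=cv2.INTER_CUBIC))
```

```text
[ 0.5023481  -0.11028761  0.19926824] [ 1.79982108e+02 -2.71233060e-02  1.79162593e+02] 0.2535843882559434
[ 0.43158135 -0.1102727   0.3414143 ] [223.63453947 186.14773602]
```

View pics/w2.png

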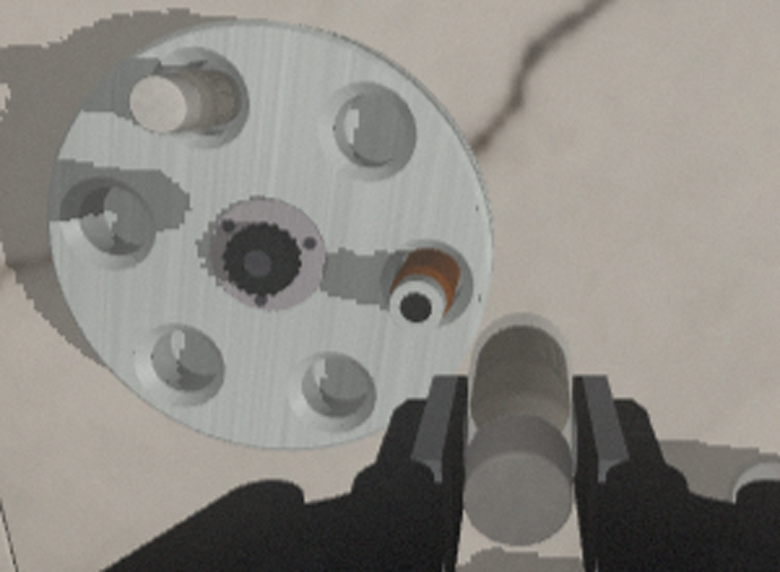

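The wrist crop shows the tall_a pocket at (198,96), with its opposite empty at (333,391). Amber is at about (428,295), with its opposite at (110,223). The remaining pair is (369,131) and (181,365). The held vial is upright at (518,430).

Run:
```python
from h import *
from scipy.optimize import least_squares
c=np.load("w2.npz")
uv=lambda x,y:((x+.5)/2.6-.5+120,(y+.5)/2.6-.5+90)
px=dict(A=(198,96),B=(369,131),C=(428,297),D=(333,391),E=(181,365),F=(110,223))
W={k:ray(c,*uv(*p),.046)[:2] for k,p in px.items()}
# order by angle, 60deg apart
cen=np.mean(list(W.values()),0)
ks=sorted(W,key=lambda k:np.arctan2(*(W[k]-cen)[::-1]))
f=lambda q:np.concatenate([q[:2]+.066*np.array([np.cos(q[2]+i*np.pi/3),np.sin(q[2]+i*np.pi/3)])-W[k] for i,k in enumerate(ks)])
a0=np.arctan2(*(W[ks[0]]-cen)[::-1]); r=least_squares(f,[*cen,a0])
print("centre",r.x[:2].round(4),"ang",np.degrees(r.x[2]).round(1),"res mm",(r.fun.reshape(-1,2)*1000).round(1).tolist())
for i,k in enumerate(ks): print(k,(r.x[:2]+.066*np.array([np.cos(r.x[2]+i*np.pi/3),np.sin(r.x[2]+i*np.pi/3)])).round(4))
e=[ray(c,*uv(*p),.046)[:2] for p in((50,205),(492,235),(285,449),(70,300),(470,345),(395,55))]
g=least_squares(lambda q:[np.hypot(*(q-x))-.092 for x in e],cen); print("drum",g.x.round(4),(g.fun*1000).round(1))
# held vial cap top in image -> its xy relative to TCP (top at TCP+.063-.032)
print("held",ray(c,*uv(518,492),.199+.031).round(4))
t=np.load("top0.npz"); 
for p in((155,83),(272,105),(316,217),(120,283)): print("top",ray(t,p[0]/4.7+364.6,p[1]/4.7+159.6,.046).round(4))
```

```text
centre [ 0.5049 -0.2141] ang -162.8 res mm [[1.1, 1.6], [-0.1, -0.5], [0.3, -0.9], [1.7, -1.0], [-4.4, 0.3], [1.3, 0.5]]
A [ 0.4419 -0.2336]
F [ 0.4903 -0.2785]
E [ 0.5533 -0.2589]
D [ 0.568  -0.1946]
C [ 0.5195 -0.1498]
B [ 0.4565 -0.1693]
drum [ 0.5013 -0.2124] [-1.4 -2.   0.9 -1.4 -1.1  0.5]
held [ 0.5017 -0.1116  0.23  ]
top [ 0.5678 -0.191   0.046 ]
top [ 0.5548 -0.2553  0.046 ]
top [ 0.4918 -0.2756  0.046 ]
top [ 0.4563 -0.1665  0.046 ]
```

Emit:
{"fn": "arm_command", "kwargs": {"moves": [{"xyz":[3,-3.5,0],"yaw":0,"gripper":1.8},{"xyz":[2.5,-3.25,0],"yaw":0,"gripper":1.8},{"xyz":[1,-1.5,-2],"yaw":0,"gripper":1.8},{"xyz":[0,0,-4],"yaw":0,"gripper":1.8},{"xyz":[0,0,-3],"yaw":0,"gripper":1.8},{"xyz":[0,0,-1.7],"yaw":0,"gripper":1.8},{"xyz":[0,0,0],"yaw":0,"gripper":1.8},{"xyz":[0,0,0],"yaw":0,"gripper":1.8}]}}

```text
time: 8.3
ee_pos: [0.5678, -0.1929, 0.0926]
orientation: [180.0, -0.0, 179.2]
force: [-1.1, -0.1, 0.2]
width: 0.26
finger_force: 58.9
```

Run:
```python
from bench import monitor, viewer
from h import *
s=monitor.read_state(); print(s["ee_pos"],s["orientation"],s["width"],s["force"])
o=[]
for n,(u,v,w,h,f) in dict(wrist=(200,100,240,200,2.5),scene=(320,140,90,60,4.2),top=(370,155,80,90,4)).items():
    c=viewer.capture(n); np.savez(n+"3.npz",**c); o.append(c["pixels"][v:v+h,u:u+w])
a=cv2.resize(o[0],(480,400),interpolation=3); b=cv2.resize(o[1],(300,200),interpolation=3)
cv2.imwrite("pics/w3.png",np.hstack([a,np.vstack([b,np.zeros((200,300,3),np.uint8)])]))
```

```text
[ 0.56783367 -0.19290188  0.09258873] [ 1.79991348e+02 -1.33207304e-02  1.79160911e+02] 0.26040282356876543 [-1.07454451 -0.0960332   0.17431143]
```

View pics/w3.png

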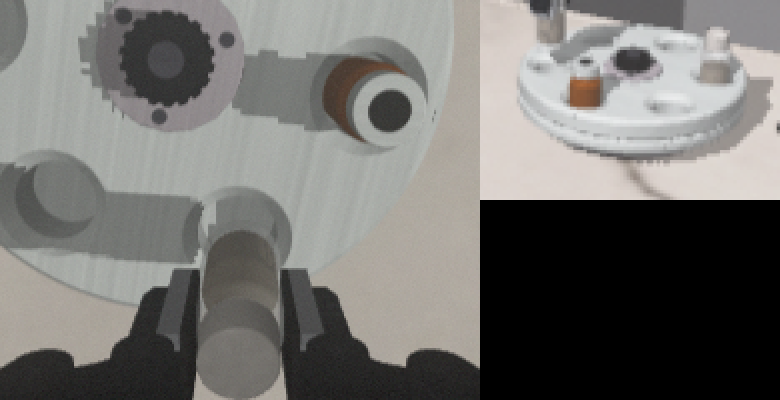

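The vial is centred laterally over the pocket (u≈240 for both). The mouth spans crop u 188–292 with its top at v=186.

Run:
```python
from h import *
c=np.load("wrist3.npz")
U=lambda x,y:((x+.5)/2-.5+200,(y+.5)/2-.5+100)
a=ray(c,*U(240,186),.046);l=ray(c,*U(188,232),.046);r=ray(c,*U(292,232),.046)
print(a,"->x centre",a[0]+.0195,"y",(l[1]+r[1])/2,"dia",r[1]-l[1])
n=ray(c,*U(157,130),.046); print(n)  # nut base ring near edge
print("vial cap",ray(c,*U(239,357),.0926+.031))
print("C mouth", ray(c,*U(378,37),.046)+[.0195,0,0])
```

```text
[ 0.54851098 -0.19327618  0.046     ] ->x centre 0.5680109821043551 y -0.1935212976146955 dia 0.03670124713329595
[ 0.52865841 -0.22079745  0.046     ]
vial cap [ 0.56677507 -0.19382831  0.1236    ]
C mouth [ 0.51922229 -0.14836387  0.046     ]
```

Emit:
{"fn": "arm_command", "kwargs": {"moves": [{"xyz":[0,0,-1.5],"yaw":0,"gripper":1.8},{"xyz":[0,0,-1.2],"yaw":0,"gripper":1.8},{"xyz":[0,0,-0.6],"yaw":0,"gripper":1.8},{"xyz":[0,0,-0.2],"yaw":0,"gripper":1.8},{"xyz":[0,0,0],"yaw":0,"gripper":1.8},{"xyz":[0,0,0],"yaw":0,"gripper":1.8}]}}

```text
time: 9.05
ee_pos: [0.5678, -0.1941, 0.0578]
orientation: [-180.0, 0.0, 179.1]
force: [-0.3, 0.9, 1.1]
width: 0.26
finger_force: 58.9
```

Emit:
{"fn": "arm_command", "kwargs": {"moves": [{"xyz":[0,0,-0.2],"yaw":0,"gripper":1.8},{"xyz":[0,0,0],"yaw":0,"gripper":1.8},{"xyz":[0,0,0],"yaw":0,"gripper":1.8}]}}

```text
time: 9.35
ee_pos: [0.5675, -0.194, 0.0554]
orientation: [-180.0, 0.0, 179.1]
force: [-0.8, -0.4, -0.7]
width: 0.253
finger_force: 58.9
```

Emit:
{"fn": "arm_command", "kwargs": {"moves": [{"xyz":[0,0,-0.1],"yaw":0,"gripper":1.8},{"xyz":[0,0,0],"yaw":0,"gripper":1.8},{"xyz":[0,0,0],"yaw":0,"gripper":1.8}]}}

```text
time: 9.65
ee_pos: [0.5674, -0.1939, 0.0543]
orientation: [180.0, -0.0, 179.1]
force: [0.2, -0.3, 0.4]
width: 0.26
finger_force: 58.9
```

Emit:
{"fn": "arm_command", "kwargs": {"moves": [{"xyz":[0,0,-0.1],"yaw":0,"gripper":1.8},{"xyz":[0,0,0],"yaw":0,"gripper":1.8},{"xyz":[0,0,0],"yaw":0,"gripper":1.8}]}}

```text
time: 9.95
ee_pos: [0.5677, -0.194, 0.0537]
orientation: [-180.0, 0.0, 179.1]
force: [-0.8, 0.6, 2.7]
width: 0.261
finger_force: 59.2
```

Emit:
{"fn": "arm_command", "kwargs": {"moves": [{"xyz":[0,0,0],"yaw":0,"gripper":3.0},{"xyz":[0,0,0],"yaw":0,"gripper":4.5},{"xyz":[0,0,0],"yaw":0,"gripper":4.5},{"xyz":[0,0,0.5],"yaw":0,"gripper":4.5},{"xyz":[0,0,2.5],"yaw":0,"gripper":4.5},{"xyz":[0,0,4],"yaw":0,"gripper":4.5},{"xyz":[0,0,4.5],"yaw":0,"gripper":4.5},{"xyz":[-1,2,2],"yaw":0,"gripper":4.5}]}}

```text
time: 10.75
ee_pos: [0.5603, -0.1762, 0.1932]
orientation: [-179.8, 0.5, 178.9]
force: [0.9, -0.1, 0.4]
width: 0.524
finger_force: 0.0
```

Run:
```python
from bench import monitor, viewer
from h import *
s=monitor.read_state(); print(s["ee_pos"],s["width"],s["force"])
c=viewer.capture("scene");t=viewer.capture("top")
cv2.imwrite("pics/w4.png",np.hstack([cv2.resize(c["pixels"][140:200,320:410],(450,300),interpolation=3),cv2.resize(t["pixels"][160:245,365:450],(300,300),interpolation=3)]))
```

```text
[ 0.56027241 -0.17616917  0.19321814] 0.5236797698165139 [ 0.92919697 -0.07854987  0.44677644]
```

View pics/w4.png

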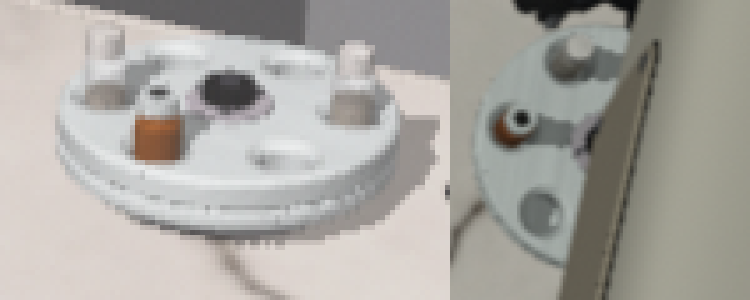

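tall_b stands upright at (105,70), straight across from tall_a at (353,90), and the rotor has not turned. Next is crimp_b.

Emit:
{"fn": "arm_command", "kwargs": {"moves": [{"xyz":[-1,3,0],"yaw":0,"gripper":4.5},{"xyz":[-1.5,4.8,0],"yaw":0,"gripper":4.5},{"xyz":[-1.5,4.8,0],"yaw":0,"gripper":4.5},{"xyz":[-1.5,4.8,0],"yaw":0,"gripper":4.5},{"xyz":[-1.5,4.8,0],"yaw":0,"gripper":4.5},{"xyz":[-1.5,4.8,0],"yaw":0,"gripper":4.5},{"xyz":[-1.2,4.7,0],"yaw":0,"gripper":4.5},{"xyz":[0,0,0],"yaw":0,"gripper":4.5}]}}

```text
time: 11.65
ee_pos: [0.4589, 0.1464, 0.1875]
orientation: [179.9, -0.1, 179.6]
force: [-1.1, -0.7, -0.6]
width: 0.531
finger_force: 0.0
```

Emit:
{"fn": "arm_command", "kwargs": {"moves": [{"xyz":[0,0,0],"yaw":0,"gripper":4.5},{"xyz":[0,0,0],"yaw":0,"gripper":4.5}]}}

```text
time: 11.85
ee_pos: [0.4609, 0.1408, 0.1877]
orientation: [-179.9, -0.0, 179.0]
force: [0.5, -0.9, 0.9]
width: 0.528
finger_force: 0.0
```

Run:
```python
from bench import monitor, viewer
from h import *
s=monitor.read_state(); print(s["ee_pos"],s["orientation"],s["width"],s["force"])
c=viewer.capture("wrist"); im=c["pixels"]; np.savez("w5.npz",**c); g=cv2.cvtColor(im,cv2.COLOR_BGR2GRAY)
hsv=cv2.cvtColor(im,cv2.COLOR_BGR2HSV)
u,v=proj(c,[.4605,.1427,.057]); print(u,v)
u,v=int(u),int(v)
cc=cv2.HoughCircles(cv2.resize(g[v-30:v+30,u-30:u+30],None,fx=4,fy=4,interpolation=3),cv2.HOUGH_GRADIENT,1,40,param1=120,param2=20,minRadius=25,maxRadius=60)
if cc is not None:
    for x,y,r in cc[0][:3]: p=((x+.5)/4-.5+u-30,(y+.5)/4-.5+v-30); print(p,r/4,ray(c,*p,.057))
for p in([.505,.327,.043],[.45,.262,.043]):
    u,v=proj(c,p).astype(int)
    m=(g[v-30:v+30,u-30:u+30]<50).astype(np.uint8); n,l,s,ce=cv2.connectedComponentsWithStats(m)
    for k in range(1,n):
        if s[k,4]>150: print("squat",s[k].tolist(),ray(c,*(ce[k]+[u-30,v-30]),.043))
```

```text
[0.46093381 0.14076379 0.18772296] [-1.79949542e+02 -4.99037125e-02  1.79012535e+02] 0.5275336703951925 [ 0.51711063 -0.93487885  0.88584092]
322.4179663758629 188.8527664467089
(np.float32(322.75), np.float32(189.25)) 10.0 [0.46091267 0.14302375 0.057     ]
(np.float32(322.25), np.float32(178.25)) 10.9 [0.44975304 0.14269106 0.057     ]
squat [14, 17, 32, 26, 622] [0.50352034 0.32566455 0.043     ]
squat [13, 17, 29, 27, 601] [0.44888633 0.25855937 0.043     ]
```

Emit:
{"fn": "arm_command", "kwargs": {"moves": [{"xyz":[0,0.2,-3],"yaw":0,"gripper":4.5},{"xyz":[0,0,-4],"yaw":0,"gripper":4.5},{"xyz":[0,0,-4],"yaw":0,"gripper":4.5},{"xyz":[0,0,-3],"yaw":0,"gripper":4.5},{"xyz":[0,0,-1.6],"yaw":0,"gripper":4.5},{"xyz":[0,0,0],"yaw":0,"gripper":4.5},{"xyz":[0,0,0],"yaw":0,"gripper":4.5}]}}

```text
time: 12.6
ee_pos: [0.4614, 0.1425, 0.0324]
orientation: [-180.0, -0.0, 178.9]
force: [0.6, -0.9, 0.2]
width: 0.526
finger_force: 0.0
```

Emit:
{"fn": "arm_command", "kwargs": {"moves": [{"xyz":[0,0,0],"yaw":0,"gripper":3.2},{"xyz":[0,0,0],"yaw":0,"gripper":1.5},{"xyz":[0,0,0],"yaw":0,"gripper":1.5},{"xyz":[0,0,0],"yaw":0,"gripper":1.5},{"xyz":[0,0,0],"yaw":0,"gripper":1.5},{"xyz":[0,0,0],"yaw":0,"gripper":1.5}]}}

```text
time: 13.2
ee_pos: [0.4624, 0.1437, 0.034]
orientation: [180.0, 0.2, 179.1]
force: [0.2, -1.6, 5.1]
width: 0.248
finger_force: 58.6
```

The grip reads 5 N of wedging near the body's top edge. I'll regrip slightly lower.

Emit:
{"fn": "arm_command", "kwargs": {"moves": [{"xyz":[0,0,0],"yaw":0,"gripper":4.5},{"xyz":[0,0,0],"yaw":0,"gripper":4.5},{"xyz":[0,0,0],"yaw":0,"gripper":4.5},{"xyz":[0,0,-0.4],"yaw":0,"gripper":4.5},{"xyz":[0,0,0],"yaw":0,"gripper":4.5},{"xyz":[0,0,0],"yaw":0,"gripper":3.2},{"xyz":[0,0,0],"yaw":0,"gripper":1.5},{"xyz":[0,0,0],"yaw":0,"gripper":1.5}]}}

```text
time: 14.0
ee_pos: [0.4611, 0.1438, 0.0284]
orientation: [180.0, 0.0, 179.1]
force: [-1.0, 0.1, 1.0]
width: 0.26
finger_force: 58.8
```

Emit:
{"fn": "arm_command", "kwargs": {"moves": [{"xyz":[0,0,0],"yaw":0,"gripper":1.5},{"xyz":[0,0,0],"yaw":0,"gripper":1.5},{"xyz":[0,0,0],"yaw":0,"gripper":1.5}]}}

```text
time: 14.3
ee_pos: [0.4611, 0.1438, 0.0284]
orientation: [180.0, 0.0, 179.1]
force: [0.1, -0.0, 0.4]
width: 0.259
finger_force: 58.8
```

Emit:
{"fn": "arm_command", "kwargs": {"moves": [{"xyz":[0,0,1],"yaw":0,"gripper":1.5},{"xyz":[0,0,4],"yaw":0,"gripper":1.5},{"xyz":[0,0,4.5],"yaw":0,"gripper":1.5},{"xyz":[0,0,4.5],"yaw":0,"gripper":1.5},{"xyz":[0,-2,2],"yaw":0,"gripper":1.5},{"xyz":[0,-4,0],"yaw":0,"gripper":1.5},{"xyz":[0,-4.5,0],"yaw":0,"gripper":1.5},{"xyz":[0,-4.5,0],"yaw":0,"gripper":1.5}]}}

```text
time: 15.1
ee_pos: [0.4607, -0.0075, 0.1893]
orientation: [-180.0, 0.1, 179.2]
force: [1.6, 0.0, -0.3]
width: 0.255
finger_force: 58.9
```

Emit:
{"fn": "arm_command", "kwargs": {"moves": [{"xyz":[0.5,-4.5,0],"yaw":0,"gripper":1.5},{"xyz":[0.5,-4.5,0],"yaw":0,"gripper":1.5},{"xyz":[0.5,-4.5,0],"yaw":0,"gripper":1.5},{"xyz":[0.5,-4.5,0],"yaw":0,"gripper":1.5},{"xyz":[0.5,-4.5,0],"yaw":0,"gripper":1.5},{"xyz":[0.4,-3,0],"yaw":0,"gripper":1.5},{"xyz":[0,-1,0],"yaw":0,"gripper":1.5},{"xyz":[0,0,0],"yaw":0,"gripper":1.5}]}}

```text
time: 15.9
ee_pos: [0.4894, -0.2723, 0.1882]
orientation: [180.0, -0.0, 178.9]
force: [-0.5, 0.3, 0.2]
width: 0.26
finger_force: 58.9
```

Emit:
{"fn": "arm_command", "kwargs": {"moves": [{"xyz":[0,0,0],"yaw":0,"gripper":1.5},{"xyz":[0,0,0],"yaw":0,"gripper":1.5}]}}

```text
time: 16.1
ee_pos: [0.4897, -0.2697, 0.1885]
orientation: [180.0, -0.0, 179.2]
force: [-0.4, 0.5, -0.6]
width: 0.264
finger_force: 58.9
```

Emit:
{"fn": "arm_command", "kwargs": {"moves": [{"xyz":[0.1,-0.8,-2],"yaw":0,"gripper":1.5},{"xyz":[0,0,-3.5],"yaw":0,"gripper":1.5},{"xyz":[0,0,-3],"yaw":0,"gripper":1.5},{"xyz":[0,0,-1.5],"yaw":0,"gripper":1.5},{"xyz":[0,0,0],"yaw":0,"gripper":1.5},{"xyz":[0,0,0],"yaw":0,"gripper":1.5}]}}

```text
time: 16.7
ee_pos: [0.4913, -0.2784, 0.0889]
orientation: [180.0, 0.0, 179.2]
force: [0.9, -0.3, 0.0]
width: 0.257
finger_force: 58.9
```

```bash
cat > look.py <<'E'
import sys
from bench import monitor, viewer
from h import *
s=monitor.read_state(); print(s["ee_pos"],s["orientation"],s["width"],s["force"])
c=viewer.capture("wrist"); np.savez(sys.argv[1]+".npz",**c)
cv2.imwrite(f"pics/{sys.argv[1]}.png",cv2.resize(c["pixels"][100:300,200:440],(720,600),interpolation=3))
E
python3 look.py w6
```

```text
[ 0.49126771 -0.2783604   0.08889038] [1.79999947e+02 8.17827112e-03 1.79156858e+02] 0.2574106649690424 [ 0.90208181 -0.33067066  0.04888957]
```

View pics/w6.png

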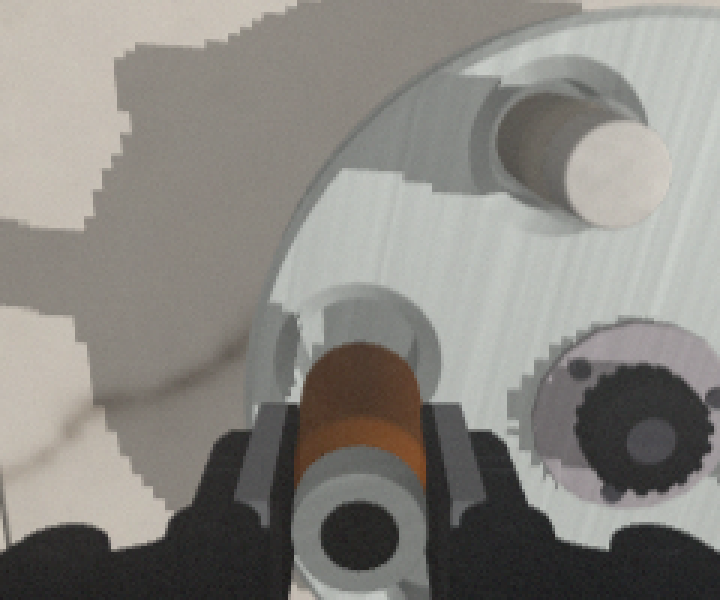

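The vial (u≈360) lines up with the pocket, whose mouth spans crop u 276–441 with its top at v≈281.

```bash
cat > m.py <<'E'
import sys
from h import *
def mouth(f,l,r,t,vm):
    c=np.load(f+".npz"); U=lambda x,y:((x+.5)/3-.5+200,(y+.5)/3-.5+100)
    a=ray(c,*U((l+r)/2,t),.046);L=ray(c,*U(l,vm),.046);R=ray(c,*U(r,vm),.046)
    print("x",a[0]+.0195,"y",(L[1]+R[1])/2,"dia",R[1]-L[1])
mouth(sys.argv[1],*map(float,sys.argv[2:]))
E
python3 m.py w6 276 441 281 356
```

```text
x 0.49086571303824184 y -0.2793812520137323 dia 0.038162609083431
```

Emit:
{"fn": "arm_command", "kwargs": {"moves": [{"xyz":[0,-0.1,-1.5],"yaw":0,"gripper":1.5},{"xyz":[0,0,-1.3],"yaw":0,"gripper":1.5},{"xyz":[0,0,-0.8],"yaw":0,"gripper":1.5},{"xyz":[0,0,-0.3],"yaw":0,"gripper":1.5},{"xyz":[0,0,0],"yaw":0,"gripper":1.5},{"xyz":[0,0,-0.1],"yaw":0,"gripper":1.5},{"xyz":[0,0,0],"yaw":0,"gripper":1.5},{"xyz":[0,0,0],"yaw":0,"gripper":1.5}]}}

```text
time: 17.55
ee_pos: [0.4911, -0.2804, 0.0485]
orientation: [-180.0, 0.0, 179.1]
force: [0.7, 1.7, -0.3]
width: 0.254
finger_force: 60.0
```

Emit:
{"fn": "arm_command", "kwargs": {"moves": [{"xyz":[0,0,-0.1],"yaw":0,"gripper":1.5},{"xyz":[0,0,0],"yaw":0,"gripper":1.5},{"xyz":[0,0,0],"yaw":0,"gripper":1.5}]}}

```text
time: 17.85
ee_pos: [0.491, -0.2803, 0.0474]
orientation: [-180.0, 0.0, 179.1]
force: [0.7, 0.6, 0.7]
width: 0.262
finger_force: 60.1
```

Emit:
{"fn": "arm_command", "kwargs": {"moves": [{"xyz":[0,0.05,-0.05],"yaw":0,"gripper":1.5},{"xyz":[0,0,0],"yaw":0,"gripper":1.5},{"xyz":[0,0,0],"yaw":0,"gripper":1.5}]}}

```text
time: 18.15
ee_pos: [0.4911, -0.2803, 0.0472]
orientation: [-179.9, 0.0, 179.1]
force: [0.5, -1.0, 2.6]
width: 0.26
finger_force: 60.3
```

Emit:
{"fn": "arm_command", "kwargs": {"moves": [{"xyz":[0,0,0],"yaw":0,"gripper":3.0},{"xyz":[0,0,0],"yaw":0,"gripper":4.5},{"xyz":[0,0,0],"yaw":0,"gripper":4.5},{"xyz":[0,0,0.5],"yaw":0,"gripper":4.5},{"xyz":[0,0,2.5],"yaw":0,"gripper":4.5},{"xyz":[0,0,4],"yaw":0,"gripper":4.5},{"xyz":[0,0,4.5],"yaw":0,"gripper":4.5},{"xyz":[0,2,2.5],"yaw":0,"gripper":4.5}]}}

```text
time: 18.95
ee_pos: [0.4923, -0.262, 0.191]
orientation: [-179.8, 0.3, 178.9]
force: [0.3, 1.0, -0.2]
width: 0.525
finger_force: 0.0
```

Emit:
{"fn": "arm_command", "kwargs": {"moves": [{"xyz":[0,4,0],"yaw":0,"gripper":4.5},{"xyz":[-0.5,5,0],"yaw":0,"gripper":4.5},{"xyz":[-0.5,5,0],"yaw":0,"gripper":4.5},{"xyz":[-0.5,5,0],"yaw":0,"gripper":4.5},{"xyz":[-0.5,5,0],"yaw":0,"gripper":4.5},{"xyz":[-0.5,5,0],"yaw":0,"gripper":4.5},{"xyz":[-0.5,5,0],"yaw":0,"gripper":4.5},{"xyz":[-0.5,5,0],"yaw":0,"gripper":4.5}]}}

```text
time: 19.75
ee_pos: [0.4555, 0.1303, 0.1874]
orientation: [180.0, 0.1, 179.1]
force: [0.9, -0.6, 1.5]
width: 0.53
finger_force: 0.0
```

Emit:
{"fn": "arm_command", "kwargs": {"moves": [{"xyz":[-0.5,5,0],"yaw":0,"gripper":4.5},{"xyz":[-0.3,5,0],"yaw":0,"gripper":4.5},{"xyz":[0,3,0],"yaw":0,"gripper":4.5},{"xyz":[0,0,0],"yaw":0,"gripper":4.5},{"xyz":[0,0,0],"yaw":0,"gripper":4.5},{"xyz":[0,0,0],"yaw":0,"gripper":4.5}]}}

```text
time: 20.35
ee_pos: [0.4479, 0.2571, 0.1868]
orientation: [-180.0, -0.0, 179.0]
force: [0.8, -0.9, 0.6]
width: 0.528
finger_force: 0.0
```

```bash
cat > sq.py <<'E'
from bench import monitor, viewer
from h import *
s=monitor.read_state(); print(s["ee_pos"],s["orientation"],s["width"],s["force"])
c=viewer.capture("wrist"); im=c["pixels"]; g=cv2.cvtColor(im,cv2.COLOR_BGR2GRAY)
for p in([.505,.327,.043],[.45,.26,.043]):
    u,v=proj(c,p).astype(int); print("px",u,v)
    if not(30<u<610 and 30<v<370): continue
    w=30
    m=(g[v-w:v+w,u-w:u+w]<50).astype(np.uint8); n,l,s,ce=cv2.connectedComponentsWithStats(m)
    for k in range(1,n):
        if s[k,4]>150: print("blob",s[k].tolist(),"z.043",ray(c,*(ce[k]+[u-w,v-w]),.043).round(4),"z.035",ray(c,*(ce[k]+[u-w,v-w]),.035).round(4))
E
python3 sq.py
```

```text
[0.44794075 0.2570876  0.18681058] [-1.79960365e+02 -2.53097849e-02  1.79006076e+02] 0.5277730169500763 [ 0.79643982 -0.86095879  0.58372378]
px 385 235
blob [20, 17, 26, 43, 687] z.043 [0.5096 0.3302 0.043 ] z.035 [0.5133 0.3322 0.035 ]
blob [6, 32, 16, 28, 280] z.043 [0.5259 0.3073 0.043 ] z.035 [0.5301 0.3087 0.035 ]
px 323 187
blob [19, 23, 26, 20, 220] z.043 [0.4523 0.2616 0.043 ] z.035 [0.4544 0.2617 0.035 ]
```

```bash
cat > sq.py <<'E'
import sys
from bench import monitor, viewer
from h import *
s=monitor.read_state(); print(s["ee_pos"],s["width"])
c=viewer.capture("wrist"); g=cv2.cvtColor(c["pixels"],cv2.COLOR_BGR2GRAY)
u,v=proj(c,[float(sys.argv[1]),float(sys.argv[2]),.043]).astype(int); w=26
p=g[v-w:v+w,u-w:u+w]
for th in(55,65,75):
    n,l,s,ce=cv2.connectedComponentsWithStats((p<th).astype(np.uint8))
    for k in range(1,n):
        if s[k,4]>120: print("blob",th,s[k].tolist(),ray(c,*(ce[k]+[u-w,v-w]),.043).round(4))
cc=cv2.HoughCircles(cv2.resize(p,None,fx=4,fy=4,interpolation=3),cv2.HOUGH_GRADIENT,1,30,param1=80,param2=18,minRadius=40,maxRadius=70)
if cc is not None:
    for x,y,r in cc[0][:3]: q=((x+.5)/4-.5+u-w,(y+.5)/4-.5+v-w); print("circ",q,r/4,ray(c,*q,.043).round(4))
E
python3 sq.py .45 .26
```

```text
[0.44810954 0.25682664 0.18686218] 0.5253894849276821
blob 55 [16, 12, 25, 27, 528] [0.4485 0.2616 0.043 ]
blob 65 [15, 12, 27, 27, 552] [0.4483 0.2615 0.043 ]
blob 75 [15, 12, 27, 27, 562] [0.4482 0.2615 0.043 ]
circ (np.float64(325.0), np.float64(186.0)) 13.6 [0.4481 0.2616 0.043 ]
```

Emit:
{"fn": "arm_command", "kwargs": {"moves": [{"xyz":[0,0.45,-3],"yaw":0,"gripper":4.5},{"xyz":[0,0,-4],"yaw":0,"gripper":4.5},{"xyz":[0,0,-4],"yaw":0,"gripper":4.5},{"xyz":[0,0,-3],"yaw":0,"gripper":4.5},{"xyz":[0,0,-1.9],"yaw":0,"gripper":4.5},{"xyz":[0,0,0],"yaw":0,"gripper":4.5},{"xyz":[0,0,0],"yaw":0,"gripper":4.5}]}}

```text
time: 21.15
ee_pos: [0.4485, 0.2618, 0.0282]
orientation: [-180.0, -0.0, 179.0]
force: [-0.5, -0.1, 0.2]
width: 0.527
finger_force: 0.0
```

Emit:
{"fn": "arm_command", "kwargs": {"moves": [{"xyz":[0,0,0],"yaw":0,"gripper":3.4},{"xyz":[0,0,0],"yaw":0,"gripper":1.5},{"xyz":[0,0,0],"yaw":0,"gripper":1.5},{"xyz":[0,0,0],"yaw":0,"gripper":1.5},{"xyz":[0,0,0],"yaw":0,"gripper":1.5},{"xyz":[0,0,0],"yaw":0,"gripper":1.5}]}}

```text
time: 21.75
ee_pos: [0.4496, 0.2631, 0.0297]
orientation: [179.9, 0.2, 179.1]
force: [-0.5, -0.8, 6.2]
width: 0.27
finger_force: 58.7
```

Emit:
{"fn": "arm_command", "kwargs": {"moves": [{"xyz":[0,0,0.5],"yaw":0,"gripper":1.5},{"xyz":[0,0,2],"yaw":0,"gripper":1.5},{"xyz":[0,0,4],"yaw":0,"gripper":1.5},{"xyz":[0,0,4],"yaw":0,"gripper":1.5},{"xyz":[0,0,4],"yaw":0,"gripper":1.5},{"xyz":[0,-2,1],"yaw":0,"gripper":1.5},{"xyz":[0,-4,0],"yaw":0,"gripper":1.5},{"xyz":[0,-4,0],"yaw":0,"gripper":1.5}]}}

```text
time: 22.55
ee_pos: [0.4484, 0.1624, 0.184]
orientation: [179.9, 0.1, 179.2]
force: [-0.0, -0.1, 0.6]
width: 0.27
finger_force: 58.9
```

Emit:
{"fn": "arm_command", "kwargs": {"moves": [{"xyz":[0,-4.5,0],"yaw":0,"gripper":1.5},{"xyz":[0,-4.5,0],"yaw":0,"gripper":1.5},{"xyz":[0,-4.5,0],"yaw":0,"gripper":1.5},{"xyz":[0,-4.5,0],"yaw":0,"gripper":1.5},{"xyz":[0.3,-4.5,0],"yaw":0,"gripper":1.5},{"xyz":[0.3,-4.5,0],"yaw":0,"gripper":1.5},{"xyz":[0.2,-4,0],"yaw":0,"gripper":1.5},{"xyz":[0,-2,0],"yaw":0,"gripper":1.5}]}}

```text
time: 23.35
ee_pos: [0.4561, -0.1704, 0.1833]
orientation: [-180.0, 0.1, 178.9]
force: [0.4, 0.7, -0.3]
width: 0.273
finger_force: 58.9
```

Emit:
{"fn": "arm_command", "kwargs": {"moves": [{"xyz":[0,0,0],"yaw":0,"gripper":1.5},{"xyz":[0,0,0],"yaw":0,"gripper":1.5},{"xyz":[0,0,0],"yaw":0,"gripper":1.5}]}}

```text
time: 23.65
ee_pos: [0.456, -0.1664, 0.1829]
orientation: [180.0, -0.0, 179.1]
force: [0.2, 0.0, 0.5]
width: 0.271
finger_force: 59.0
```

Emit:
{"fn": "arm_command", "kwargs": {"moves": [{"xyz":[0,-0.3,-2],"yaw":0,"gripper":1.5},{"xyz":[0,0,-3.5],"yaw":0,"gripper":1.5},{"xyz":[0,0,-3],"yaw":0,"gripper":1.5},{"xyz":[0,0,-1.3],"yaw":0,"gripper":1.5},{"xyz":[0,0,0],"yaw":0,"gripper":1.5},{"xyz":[0,0,0],"yaw":0,"gripper":1.5}]}}

```text
time: 24.25
ee_pos: [0.4565, -0.1695, 0.0853]
orientation: [180.0, 0.0, 179.2]
force: [-0.1, 0.2, 1.0]
width: 0.271
finger_force: 58.9
```

```bash
python3 look.py w7
```

```text
[ 0.45645225 -0.16949058  0.08525524] [1.79996455e+02 9.34223964e-03 1.79161501e+02] 0.27093006796429675 [-0.10389331  0.16832939  1.03863554]
```

View pics/w7.png

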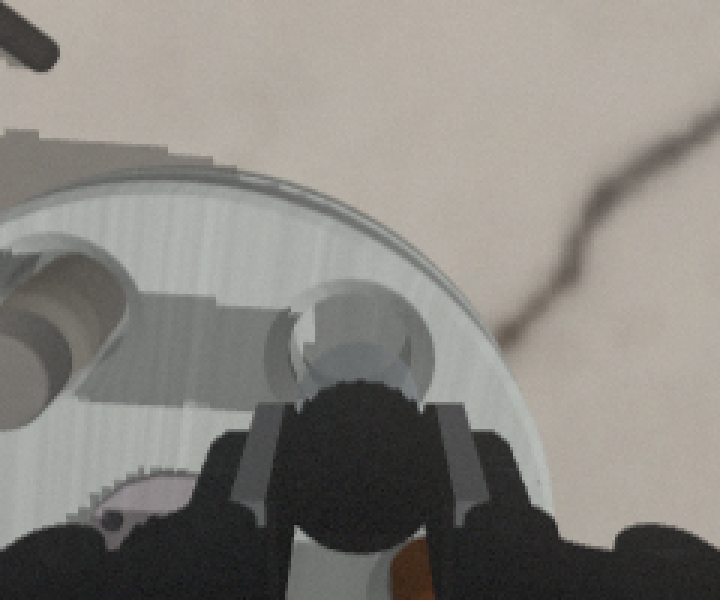

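The squat is held at u≈360, level. The mouth spans crop u 264–435 with its top at 278, so it sits slightly to the left.

```bash
python3 m.py w7 264 435 278 356
```

```text
x 0.4543416120633602 y -0.1725238093002377 dia 0.0387726741862508
```

Emit:
{"fn": "arm_command", "kwargs": {"moves": [{"xyz":[-0.2,-0.3,0],"yaw":0,"gripper":1.5},{"xyz":[0,0,-1.5],"yaw":0,"gripper":1.5},{"xyz":[0,0,-1.2],"yaw":0,"gripper":1.5},{"xyz":[0,0,-0.5],"yaw":0,"gripper":1.5},{"xyz":[0,0,-0.2],"yaw":0,"gripper":1.5},{"xyz":[0,0,0],"yaw":0,"gripper":1.5},{"xyz":[0,0,0],"yaw":0,"gripper":1.5}]}}

```text
time: 25.0
ee_pos: [0.4538, -0.1732, 0.0507]
orientation: [180.0, -0.0, 179.1]
force: [-1.2, 1.8, -2.3]
width: 0.273
finger_force: 62.8
```

Emit:
{"fn": "arm_command", "kwargs": {"moves": [{"xyz":[0,0,-0.1],"yaw":0,"gripper":1.5},{"xyz":[0,0,0],"yaw":0,"gripper":1.5},{"xyz":[0,0,0],"yaw":0,"gripper":1.5}]}}

```text
time: 25.3
ee_pos: [0.4539, -0.1732, 0.0499]
orientation: [180.0, -0.0, 179.1]
force: [-2.6, 2.4, 1.0]
width: 0.268
finger_force: 62.9
```

Emit:
{"fn": "arm_command", "kwargs": {"moves": [{"xyz":[-0.1,0.08,0],"yaw":0,"gripper":1.5},{"xyz":[0,0,-0.1],"yaw":0,"gripper":1.5},{"xyz":[0,0,0],"yaw":0,"gripper":1.5},{"xyz":[0,0,0],"yaw":0,"gripper":1.5}]}}

```text
time: 25.7
ee_pos: [0.4536, -0.173, 0.049]
orientation: [-180.0, 0.0, 179.1]
force: [-1.0, 1.6, -0.4]
width: 0.264
finger_force: 62.8
```

Emit:
{"fn": "arm_command", "kwargs": {"moves": [{"xyz":[-0.05,0.05,-0.1],"yaw":0,"gripper":1.5},{"xyz":[0,0,0],"yaw":0,"gripper":1.5},{"xyz":[0,0,0],"yaw":0,"gripper":1.5}]}}

```text
time: 26.0
ee_pos: [0.4534, -0.1727, 0.0483]
orientation: [-179.9, 0.1, 179.1]
force: [0.9, -1.4, 3.3]
width: 0.271
finger_force: 63.1
```

Emit:
{"fn": "arm_command", "kwargs": {"moves": [{"xyz":[0,0,0],"yaw":0,"gripper":3.2},{"xyz":[0,0,0],"yaw":0,"gripper":4.5},{"xyz":[0,0,0],"yaw":0,"gripper":4.5},{"xyz":[0,0,0.5],"yaw":0,"gripper":4.5},{"xyz":[0,0,2.5],"yaw":0,"gripper":4.5},{"xyz":[0,0,4],"yaw":0,"gripper":4.5},{"xyz":[0,0,4.5],"yaw":0,"gripper":4.5},{"xyz":[0,2,2.5],"yaw":0,"gripper":4.5}]}}

```text
time: 26.8
ee_pos: [0.4542, -0.1537, 0.1917]
orientation: [-179.9, 0.3, 178.9]
force: [0.5, 0.2, 0.5]
width: 0.524
finger_force: 0.0
```

Emit:
{"fn": "arm_command", "kwargs": {"moves": [{"xyz":[0,4,0],"yaw":0,"gripper":4.5},{"xyz":[0.5,4.8,0],"yaw":0,"gripper":4.5},{"xyz":[0.5,4.8,0],"yaw":0,"gripper":4.5},{"xyz":[0.5,4.8,0],"yaw":0,"gripper":4.5},{"xyz":[0.5,4.8,0],"yaw":0,"gripper":4.5},{"xyz":[0.5,4.8,0],"yaw":0,"gripper":4.5},{"xyz":[0.5,4.8,0],"yaw":0,"gripper":4.5},{"xyz":[0.5,4.8,0],"yaw":0,"gripper":4.5}]}}

```text
time: 27.6
ee_pos: [0.4873, 0.2259, 0.1882]
orientation: [180.0, 0.0, 179.1]
force: [1.0, -0.1, 0.5]
width: 0.528
finger_force: 0.0
```

Emit:
{"fn": "arm_command", "kwargs": {"moves": [{"xyz":[0.5,4.8,0],"yaw":0,"gripper":4.5},{"xyz":[0.5,4,0],"yaw":0,"gripper":4.5},{"xyz":[0.5,2.2,0],"yaw":0,"gripper":4.5},{"xyz":[0,0,0],"yaw":0,"gripper":4.5},{"xyz":[0,0,0],"yaw":0,"gripper":4.5},{"xyz":[0,0,0],"yaw":0,"gripper":4.5}]}}

```text
time: 28.2
ee_pos: [0.5023, 0.3328, 0.1878]
orientation: [-180.0, -0.0, 179.0]
force: [0.1, 0.1, -0.1]
width: 0.526
finger_force: 0.0
```

```bash
python3 sq.py .504 .327
```

```text
[0.50233352 0.33281919 0.18782195] 0.5264275766894742
blob 55 [18, 15, 26, 26, 514] [0.5047 0.3308 0.043 ]
blob 65 [18, 14, 26, 27, 548] [0.5046 0.3309 0.043 ]
blob 75 [18, 14, 26, 27, 564] [0.5045 0.3309 0.043 ]
circ (np.float64(319.0), np.float64(187.75)) 13.675 [0.5043 0.3313 0.043 ]
```

Emit:
{"fn": "arm_command", "kwargs": {"moves": [{"xyz":[0.2,-0.2,-3],"yaw":0,"gripper":4.5},{"xyz":[0,0,-4],"yaw":0,"gripper":4.5},{"xyz":[0,0,-4],"yaw":0,"gripper":4.5},{"xyz":[0,0,-3],"yaw":0,"gripper":4.5},{"xyz":[0,0,-2],"yaw":0,"gripper":4.5},{"xyz":[0,0,0],"yaw":0,"gripper":4.5},{"xyz":[0,0,0],"yaw":0,"gripper":4.5}]}}

```text
time: 28.95
ee_pos: [0.5049, 0.3311, 0.0284]
orientation: [-180.0, -0.0, 179.0]
force: [0.2, 0.2, 0.6]
width: 0.526
finger_force: 0.0
```

Emit:
{"fn": "arm_command", "kwargs": {"moves": [{"xyz":[0,0,0],"yaw":0,"gripper":3.4},{"xyz":[0,0,0],"yaw":0,"gripper":1.5},{"xyz":[0,0,0],"yaw":0,"gripper":1.5},{"xyz":[0,0,0],"yaw":0,"gripper":1.5},{"xyz":[0,0,0],"yaw":0,"gripper":1.5},{"xyz":[0,0,0],"yaw":0,"gripper":1.5}]}}

```text
time: 29.55
ee_pos: [0.5061, 0.3326, 0.0302]
orientation: [179.9, 0.2, 179.1]
force: [-0.0, -1.0, 6.4]
width: 0.268
finger_force: 58.7
```

Emit:
{"fn": "arm_command", "kwargs": {"moves": [{"xyz":[0,0,0.5],"yaw":0,"gripper":1.5},{"xyz":[0,0,2],"yaw":0,"gripper":1.5},{"xyz":[0,0,4],"yaw":0,"gripper":1.5},{"xyz":[0,0,4],"yaw":0,"gripper":1.5},{"xyz":[0,0,4],"yaw":0,"gripper":1.5},{"xyz":[0,-2,1.5],"yaw":0,"gripper":1.5},{"xyz":[0,-4,0],"yaw":0,"gripper":1.5},{"xyz":[0.3,-5,0],"yaw":0,"gripper":1.5}]}}

```text
time: 30.35
ee_pos: [0.5072, 0.2218, 0.1883]
orientation: [180.0, 0.1, 179.3]
force: [0.9, -1.4, -0.7]
width: 0.271
finger_force: 58.9
```

Emit:
{"fn": "arm_command", "kwargs": {"moves": [{"xyz":[0.5,-5,0],"yaw":0,"gripper":1.5},{"xyz":[0.5,-5,0],"yaw":0,"gripper":1.5},{"xyz":[0.5,-5,0],"yaw":0,"gripper":1.5},{"xyz":[0.5,-5,0],"yaw":0,"gripper":1.5},{"xyz":[0.5,-5,0],"yaw":0,"gripper":1.5},{"xyz":[0.5,-5,0],"yaw":0,"gripper":1.5},{"xyz":[0.5,-5,0],"yaw":0,"gripper":1.5},{"xyz":[0.5,-5,0],"yaw":0,"gripper":1.5}]}}

```text
time: 31.15
ee_pos: [0.5462, -0.1783, 0.1875]
orientation: [180.0, -0.1, 179.0]
force: [0.5, -0.1, 0.1]
width: 0.27
finger_force: 58.9
```

Emit:
{"fn": "arm_command", "kwargs": {"moves": [{"xyz":[0.5,-4,0],"yaw":0,"gripper":1.5},{"xyz":[0.3,-3,0],"yaw":0,"gripper":1.5},{"xyz":[0,0,0],"yaw":0,"gripper":1.5},{"xyz":[0,0,0],"yaw":0,"gripper":1.5},{"xyz":[0,0,0],"yaw":0,"gripper":1.5}]}}

```text
time: 31.65
ee_pos: [0.5548, -0.2452, 0.1875]
orientation: [180.0, -0.1, 179.1]
force: [-0.2, 0.5, 0.6]
width: 0.268
finger_force: 58.9
```

Shift to the pocket estimate and lower to just above the rotor.

Emit:
{"fn": "arm_command", "kwargs": {"moves": [{"xyz":[0.2,-1.0,-2],"yaw":0,"gripper":1.5},{"xyz":[0,0,-3.5],"yaw":0,"gripper":1.5},{"xyz":[0,0,-3],"yaw":0,"gripper":1.5},{"xyz":[0,0,-1.7],"yaw":0,"gripper":1.5},{"xyz":[0,0,0],"yaw":0,"gripper":1.5},{"xyz":[0,0,0],"yaw":0,"gripper":1.5}]}}

```text
time: 32.25
ee_pos: [0.5576, -0.2549, 0.0863]
orientation: [180.0, -0.0, 179.2]
force: [0.3, 0.4, 0.6]
width: 0.268
finger_force: 58.9
```

```bash
python3 look.py w8
```

```text
[ 0.55758874 -0.25492105  0.08628843] [ 1.79992138e+02 -7.68558241e-03  1.79162494e+02] 0.2676971543994985 [0.28836277 0.43906747 0.57161545]
```

View pics/w8.png

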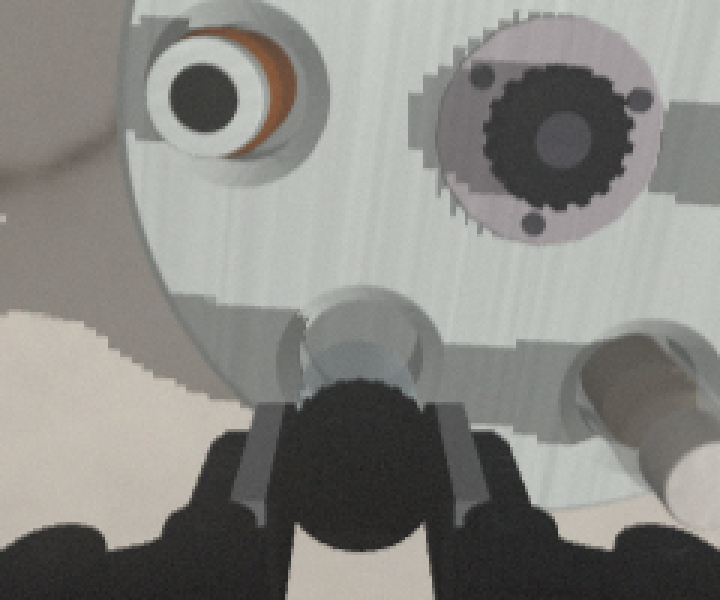

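The squat sits at u≈360, with the pocket mouth at crop u 276–443 and its top at 284. crimp_b and tall_b stand upright in their pockets.

```bash
python3 m.py w8 276 443 284 356
```

```text
x 0.5571601992193432 y -0.25566570925254717 dia 0.03808042162179495
```

Emit:
{"fn": "arm_command", "kwargs": {"moves": [{"xyz":[0,-0.1,0],"yaw":0,"gripper":1.5},{"xyz":[0,0,-1.5],"yaw":0,"gripper":1.5},{"xyz":[0,0,-1.2],"yaw":0,"gripper":1.5},{"xyz":[0,0,-0.5],"yaw":0,"gripper":1.5},{"xyz":[0,0,-0.2],"yaw":0,"gripper":1.5},{"xyz":[0,0,0],"yaw":0,"gripper":1.5},{"xyz":[0,0,0],"yaw":0,"gripper":1.5}]}}

```text
time: 33.0
ee_pos: [0.5574, -0.2569, 0.0518]
orientation: [180.0, -0.0, 179.1]
force: [0.6, 0.6, -1.2]
width: 0.273
finger_force: 59.9
```

Emit:
{"fn": "arm_command", "kwargs": {"moves": [{"xyz":[0,0,-0.1],"yaw":0,"gripper":1.5},{"xyz":[0,0,0],"yaw":0,"gripper":1.5},{"xyz":[0,0,0],"yaw":0,"gripper":1.5}]}}

```text
time: 33.3
ee_pos: [0.5574, -0.257, 0.0508]
orientation: [-180.0, 0.0, 179.1]
force: [-0.4, 1.6, 0.2]
width: 0.269
finger_force: 60.0
```

Emit:
{"fn": "arm_command", "kwargs": {"moves": [{"xyz":[0,0.05,-0.1],"yaw":0,"gripper":1.5},{"xyz":[0,0,0],"yaw":0,"gripper":1.5},{"xyz":[0,0,0],"yaw":0,"gripper":1.5}]}}

```text
time: 33.6
ee_pos: [0.5575, -0.2568, 0.0498]
orientation: [-180.0, 0.0, 179.1]
force: [-0.1, -0.1, -0.2]
width: 0.267
finger_force: 59.9
```

Emit:
{"fn": "arm_command", "kwargs": {"moves": [{"xyz":[0,0,-0.07],"yaw":0,"gripper":1.5},{"xyz":[0,0,0],"yaw":0,"gripper":1.5},{"xyz":[0,0,0],"yaw":0,"gripper":1.5}]}}

```text
time: 33.9
ee_pos: [0.5575, -0.2566, 0.0492]
orientation: [-180.0, 0.0, 179.1]
force: [1.2, 0.4, -0.8]
width: 0.274
finger_force: 59.9
```

Emit:
{"fn": "arm_command", "kwargs": {"moves": [{"xyz":[0,0,-0.07],"yaw":0,"gripper":1.5},{"xyz":[0,0,0],"yaw":0,"gripper":1.5},{"xyz":[0,0,0],"yaw":0,"gripper":1.5}]}}

```text
time: 34.2
ee_pos: [0.5576, -0.2567, 0.049]
orientation: [-180.0, 0.0, 179.1]
force: [-0.9, -0.3, 5.1]
width: 0.275
finger_force: 60.5
```

Contact with the floor. Release and retreat.

Emit:
{"fn": "arm_command", "kwargs": {"moves": [{"xyz":[0,0,0],"yaw":0,"gripper":3.2},{"xyz":[0,0,0],"yaw":0,"gripper":4.5},{"xyz":[0,0,0],"yaw":0,"gripper":4.5},{"xyz":[0,0,0.5],"yaw":0,"gripper":4.5},{"xyz":[0,0,2.5],"yaw":0,"gripper":4.5},{"xyz":[0,0,4],"yaw":0,"gripper":4.5},{"xyz":[0,0,4.5],"yaw":0,"gripper":4.5},{"xyz":[-1,4,2.5],"yaw":0,"gripper":4.5}]}}

```text
time: 35.0
ee_pos: [0.5499, -0.2203, 0.1925]
orientation: [-179.8, 0.4, 178.8]
force: [0.6, 0.6, 0.0]
width: 0.529
finger_force: 0.0
```

Emit:
{"fn": "arm_command", "kwargs": {"moves": [{"xyz":[-2,4.5,0],"yaw":0,"gripper":4.5},{"xyz":[-2,4.5,0],"yaw":0,"gripper":4.5},{"xyz":[-2,4.5,0],"yaw":0,"gripper":4.5},{"xyz":[0,4.5,0],"yaw":0,"gripper":4.5},{"xyz":[0,0,0],"yaw":0,"gripper":4.5},{"xyz":[0,0,0],"yaw":0,"gripper":4.5}]}}

```text
time: 35.6
ee_pos: [0.4876, -0.0356, 0.189]
orientation: [-180.0, 0.1, 179.2]
force: [-0.1, -0.2, -0.5]
width: 0.524
finger_force: 0.0
```

Run:
```python
from bench import monitor, viewer
from h import *
s=monitor.read_state(); print(s["time"],s["ee_pos"],s["force"])
c=viewer.capture("scene")["pixels"];t=viewer.capture("top")["pixels"]
cv2.imwrite("pics/fin.png",np.vstack([np.hstack([cv2.resize(c[140:200,320:410],(450,300),interpolation=3),cv2.resize(t[160:245,365:450],(300,300),interpolation=3)]),cv2.resize(c[120:320,160:480],(750,300))[:, :750]]))
```

```text
35.6 [ 0.48759527 -0.03560981  0.18896528] [-0.07221919 -0.16632507 -0.46303696]
```

View pics/fin.png

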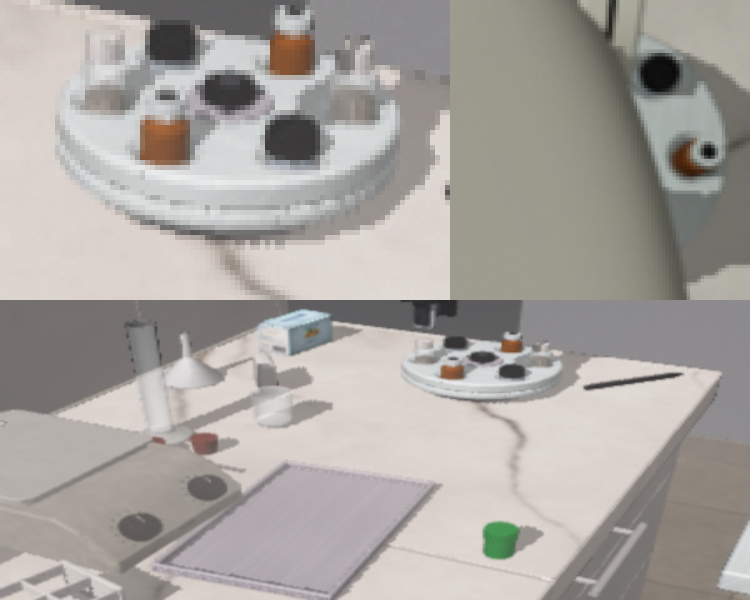

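All six vials stand upright in opposite pairs: tall (105,75)/(355,90), amber (165,130)/(292,45), squat (172,40)/(292,140). The tray is empty, and the beaker, timer and green look-alike are untouched.

```bash
python3 -c "
from bench import order; print(order.hand_in())"
```

```text
the job is handed in; nothing more can be done
None
```

The rotor is loaded in balance: all four vials are upright on their pocket floors, each straight across from its partner, and the job was handed in at about 36 s of the 109 s limit.

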